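# Humidity probe held in a stock tub's guide collar

### The job

Gently pick the orange-handled humidity probe out of its dock by its delicate handle (the handle's shell cracks if squeezed hard) and lower its rod straight down through the blue collar on the lid of a white tub, without the probe touching that tub or the one with the yellow collar, until the red band on the rod is level with the collar's top. Finish while still holding it there: upright, still, and centred in the collar. Leave the other stock on the bench where it is.

Things in the scene. Friction and masses are not known exactly. Their poses are not given: they have to be found in the camera images.
- probe: humidity probe, loose, 60 to 130 g, upright in its dock: orange square handle 26 x 26 x 50 mm tall; an 8 mm steel rod hangs 100 mm down from it on its axis. Origin: centre of the handle's underside; z up the axis, x and y square to the handle's flat sides (grip it across these). Delicate shell: at most 20 N per finger; 6 to 10 N carries it securely
- probe_tip (a point): lower end of the probe's rod, 100 mm below the handle's underside, brass-coloured
- probe_mark (a point): middle of the red band (10 mm tall) round the probe's rod, 60 mm above the tip, 40 mm below the handle's underside
- dock: the probe's dock, screwed down: dark foot 90 x 90 x 10 mm, two thin posts on its +x side, green top plate 84 x 70 mm, its top 115 mm above the bench. The rod hangs through a 16 mm hole in the plate's middle, the handle stands on the plate; the probe lifts straight up. Origin: centre of the foot's underside, below the hole; z up
- tub_blue: white square tub with a BLUE collar on its lid, fixed to the bench: 116 x 116 mm, lid top 80 mm above the bench, inside empty and free below the collar (inner floor 5 mm above the bench). Origin: centre of its underside; z up
- guide_blue (a point): centre of the mouth of the BLUE guide collar: the top of the collar, 100 mm above the bench, over the middle of the tub. Collar 44 mm outer diameter, 20 mm tall, a vertical open bore of 20 mm diameter through it into the tub (the rod has 6 mm all round). z up
- tub_yellow: a like tub with a YELLOW collar, fixed, not to be used. Origin: centre of its underside
- amber1: amber medicine bottle, white cap, 48 mm diameter, 98 mm tall, bystander; origin: centre of its underside
- amber2: another such amber bottle, bystander; origin: centre of its underside
- dropper: white dropper bottle, blue cap, 30 mm diameter, 85 mm tall, bystander; origin: centre of its underside
- carton1: white carton with a blue band lying flat, 50 x 95 x 24 mm, bystander; origin: centre of its underside
- carton2: white carton with a green band lying flat, 60 x 110 x 30 mm, bystander; origin: centre of its underside
- jar: white jar, 64 mm diameter, 85 mm tall, bystander; origin: centre of its underside
- cup: clear cup, 64 mm diameter, 60 mm tall, bystander; origin: centre of its underside
Not all that is in view belongs to the job. Leave any green, purple or turquoise look-alike of the probe alone.

How it is judged (in metres and radians):
On the way, in this order (a step that is already met when the one before it is completed fails the run):
1. the probe is lifted clear out of its dock, upright, in the gripper (z of probe_tip in the frame of dock above 0.117 m and angle between probe's own z axis and vertical below 0.25 rad and contact force between the fingers and probe above 0.5 N), for 0.1 s.
2. the rod's tip has entered the blue collar from above (z of probe_tip in the frame of guide_blue between -0.04 and -0.005 m and horizontal distance between probe_tip and guide_blue below 0.0085 m and contact force between the fingers and probe above 0.5 N), for 0.05 s.
At the end, for the whole second after the job is handed in: The probe is held in the gripper with the middle of its red band within 8 mm of the height of the blue collar's top and within 4 mm of the collar's axis, its tip within 6 mm of the axis, upright within 0.08 rad, still (under 10 mm/s), and touching neither collar nor tub (z of probe_mark in the frame of guide_blue between -0.008 and 0.008 m and horizontal distance between probe_mark and guide_blue below 0.004 m and horizontal distance between probe_tip and guide_blue below 0.006 m and angle between probe's own z axis and vertical below 0.08 rad and linear speed of probe below 0.01 m/s and contact force between the fingers and probe above 0.5 N and contact force between probe and tub_blue below 0.2 N); the arm keeps its last pose, push and grip.
It fails at once if the probe touches the blue-collared tub or its collar (0.3 N) (contact force between probe and tub_blue above 0.3 N).
It fails at once if the probe touches the yellow-collared tub (contact force between probe and tub_yellow above 0.3 N).
It fails at once if the probe's handle is squeezed too hard (over 20 N a finger) (contact force between the fingers and probe above 40 N).
It fails at once if a bystander is disturbed (moved over 20 mm) (distance of any of amber1, amber2, dropper, carton1, carton2, jar, cup from where it was at the start of the episode above 0.02 m).
It also fails if it takes over 48 s, if anything falls off the work surface, if the arm or the gripper's body presses on something with over 40 N, if the wrist force passes 120 N, or if a joint passes its speed limit or range.

### The arm

A 6-joint arm with a two-finger parallel gripper is mounted at the origin on the work surface. World frame = base frame: x ahead of the robot, y to its left, z up, the work surface at z = 0. Lengths are in m, angles in degrees, forces in N, time in s.
With the tool pointing down it reaches from about 0.25 to 0.775 m from the base axis. Payload 4 kg.
Tool frame: the origin (TCP) lies on the centre line of the jaws, within the pads' length; the fingertips stand r.tips_ahead ahead of it and the grasp point (between the pads) lies 3 mm ahead of it (r.tips_ahead is the distance from the TCP to the fingertips, in m); z points along the fingers, y is the line along which they close (so a half turn about z gives the same grasp; the last joint's range is limited). The gripper opens to 85 mm and grips with 20 to 120 N. Pads are 22 mm wide; open, the fingers measure 114 mm over their backs; the gripper's body (76 mm by 85 mm) begins 54 mm behind the grasp point. The pads swing forward as they close: fully open they stand 13 mm farther back than shut.
Start: joints at [-80.163, 4.996, 78.535, -0, 96.463, -5.907], TCP at [0.149, -0.529, 0.253] pointing down, gripper open.
Joint ranges: [-177.83, 177.83], [-43.37, 116.18], [15.69, 146.23], [-61.86, 241.86], [9.47, 152.12], [-147.06, 147.06]. Speed limits (degrees/s): [159.86, 159.86, 180, 180, 180, 180].

### API

Orientations are given as a 3x3 rotation matrix whose columns are the frame's x, y, z axes.
In Python, from rig import r, cams gives the robot as it stands.
- The arm moves only by the tool move_arm, never from a script. Its argument "increments" is a list of rows, each an object with "xyz": the shift along the tool's x, y, z in m, a list of three; "turn": the turn about the tool's z in rad; "jaw": the finger opening in m, from 0 to 0.0854. A call has exactly 10 rows; each row shifts and turns the commanded pose from where the row before left it, along the tool's axes as they then stand; what a row does not reach is not made up. A row lasts 1/12 s, in which the tool goes at most 41.7 mm and 7.16 degrees, less where a joint would pass 70% of its speed; a pose out of reach is approached as far as the arm can. A call with a gripper value outside its range is refused whole. The fingers move at their own pace and stop on an object; the grip force is fixed at half the most. Time passes only in rows, so rows that do not move let the fingers close, or fill a call up. It gives the time, the measured TCP pose, the force, the opening and the grip force at its end, in the units of the state.
- r.get_obs(): the state, without advancing time (a new reading comes with each control period).
- cams.get_image(name): name is "scene" or "top" or "wrist"; returns the picture (400x640x3 uint8, blue, green, red); there is no depth.
- cams.get_calibration(name): a dict with "fx", "fy", "cx", "cy" (pixels), "extrinsics" (4x4, takes a point from world to camera coordinates). Camera axes: x right, y down, z forward; pixel columns grow to the right and rows downward; lengths in m; the calibration is good to about 2 mm. The wrist camera is an equidistant fisheye: a pixel r from the principal point sees the ray r / f radians off the axis. A picture is of the moment at which its call begins: read the wrist's pose just before it. get_calibration takes no time and is no camera call; for the wrist camera it gives the pose at the moment of the call.
- r.job_done(): hands the job in; it is judged then, once.
The state is a dict: "time_s": time; "joint_pos": joint angles; "qvel": joint speeds; "joint_efforts": joint torques, N m; "eef_pos": TCP position; "orientation": TCP orientation; "force": force on the tool from outside, world axes, zero at the start; "ft_torque": the same for the moment, N m; "gripper_width": finger opening in m; "grasp_force": force on a finger pad.
Only numpy, scipy, OpenCV 4.12 (cv2) and the standard library are available. Lean on these libraries where they do the work, as an engineer would, in place of code of your own. Each camera call takes 0.05 s, during which the arm holds its last target. There are 200 camera calls.

## Working session

There is one attempt and no reset: what is moved stays moved. The work goes in short steps, Python scripts to look and compute and a tool call to move; the robot and the scene stay as the last step left them, time stands still between calls to the robot, and variables do not carry over. Pictures are saved under pics/ and viewed, at most 10 in all, crops included, and the job is handed in when it is done.

Besides the shell and the picture viewer there is one more tool, called after ">>>" by a JSON object that holds its "op" and its "data". move_arm: Moves the arm, as the interface text tells. Its arguments: {"type":"object","properties":{"increments":{"type":"array"}},"required":["increments"]}

```bash
mkdir -p pics
python3 - <<'E'
from rig import r,cams
import cv2,numpy as np
o=r.get_obs(); print({k:np.round(v,3).tolist() for k,v in o.items()}, r.tips_ahead)
for n in("scene","top"):
    im=cams.get_image(n); cv2.imwrite(f"pics/{n}0.png",im)
    c=cams.get_calibration(n); print(n,c["fx"],c["cx"],c["cy"],np.round(c["extrinsics"],3).tolist())
E
```

```text
{'time_s': 0.0, 'joint_pos': [-80.161, 5.041, 78.627, -0.001, 96.463, -5.907], 'qvel': [0.04, 0.054, -0.004, 0.068, 0.017, 0.072], 'joint_efforts': [-0.0, -35.187, -31.327, -0.0, 0.011, -0.0], 'eef_pos': [0.149, -0.529, 0.252], 'orientation': [[0.962, 0.271, -0.0], [0.271, -0.962, 0.002], [0.0, -0.002, -1.0]], 'force': [-0.196, 0.141, -0.223], 'ft_torque': [0.058, 0.009, 0.006], 'grasp_force': 0.0, 'gripper_width': 0.085} 0.022
scene 513.7259645144616 307.9781823907855 199.87040653893666 [[0.803, 0.596, 0.001, -0.473], [0.393, -0.529, -0.753, -0.127], [-0.448, 0.605, -0.658, 1.399], [0.0, 0.0, 0.0, 1.0]]
top 374.54618582631696 318.5447164148781 200.08957822550286 [[-0.005, -1.0, 0.005, 0.034], [-0.987, 0.004, -0.16, 0.588], [0.16, -0.006, -0.987, 0.772], [0.0, 0.0, 0.0, 1.0]]
```

View pics/scene0.png

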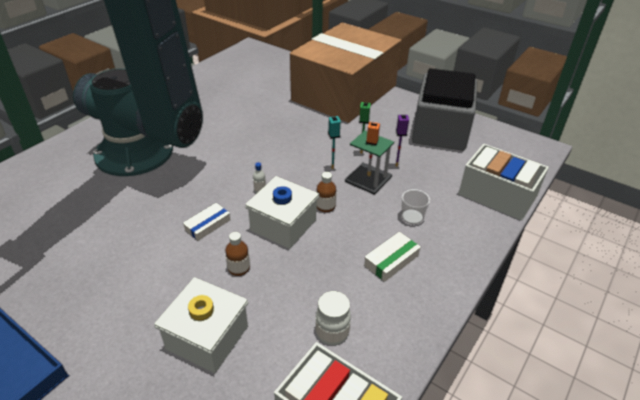

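View pics/top0.png

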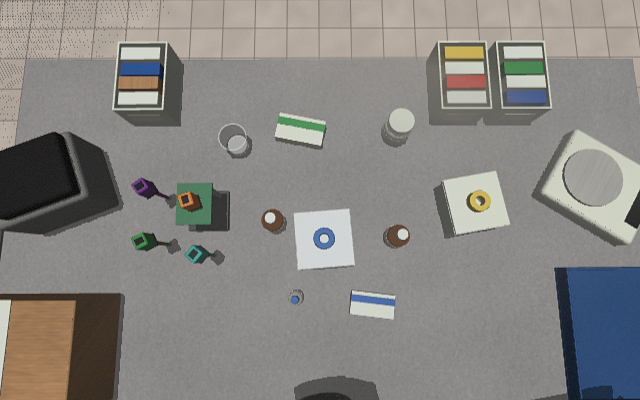

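The orange probe is at top px (187,200) and scene px (374,132), on the green plate. It could be confused with purple (143,187 / 402,125), green (143,241 / 365,112) and turquoise (195,254 / 334,127). The blue collar is at top (324,238) and scene (283,195); the yellow one is at top (480,201). I choose the orange probe and will check it in a crop.

```bash
cat > h.py <<'E'
import cv2,numpy as np
from rig import r,cams
def cal(n):
    c=cams.get_calibration(n); return np.array([[c["fx"],0,c["cx"]],[0,c["fy"],c["cy"]],[0,0,1]]),np.array(c["extrinsics"])
def proj(n,P):
    K,E=cal(n); p=np.atleast_2d(P)@E[:3,:3].T+E[:3,3]; q=p@K.T; return q[:,:2]/q[:,2:]
def at_z(n,uv,z):
    K,E=cal(n); d=E[:3,:3].T@np.linalg.inv(K)@[uv[0],uv[1],1]; C=-E[:3,:3].T@E[:3,3]; return C+d*(z-C[2])/d[2]
def tri(a,b):
    (K1,E1),(K2,E2)=cal("top"),cal("scene"); X=cv2.triangulatePoints(K1@E1[:3],K2@E2[:3],np.float64(a).reshape(2,1),np.float64(b).reshape(2,1)).ravel(); return X[:3]/X[3]
E
python3 - <<'E'
from h import *
t=cv2.imread("pics/top0.png"); s=cv2.imread("pics/scene0.png")
a=cv2.resize(t[165:275,115:245],None,fx=4.5,fy=4.5,interpolation=cv2.INTER_CUBIC)
b=cv2.resize(s[90:200,310:430],None,fx=4.5,fy=4.5,interpolation=cv2.INTER_CUBIC)
a=cv2.resize(a,(400,340)); b=cv2.resize(b,(400,366))
c=np.zeros((600,800,3),np.uint8); c[:340,:400]=a; c[:366,400:]=b
c[366:600,:300]=cv2.resize(t[200:278,274:374],(300,234),interpolation=cv2.INTER_CUBIC)
c[366:600,400:700]=cv2.resize(s[165:243,240:340],(300,234),interpolation=cv2.INTER_CUBIC)
cv2.imwrite("pics/crop.png",c)
H={n:cv2.cvtColor(i,cv2.COLOR_BGR2HSV) for n,i in(("top",t),("scene",s))}
rng={"orange":((5,150,120),(18,255,255)),"blue":((108,130,60),(122,255,255)),"yellow":((22,150,100),(32,255,255)),"purple":((130,80,40),(150,255,255)),"teal":((84,100,60),(98,255,255)),"green":((55,60,40),(80,255,255))}
roi={"top":{"orange":(175,190,205,215),"blue":(305,220,345,255),"yellow":(460,185,500,220),"purple":(125,170,165,200),"teal":(180,240,212,268),"green":(128,228,160,255)},
"scene":{"orange":(360,115,390,150),"blue":(265,180,300,210),"yellow":(180,290,220,325),"purple":(390,110,415,140),"teal":(322,112,345,142),"green":(354,98,376,126)}}
for k in rng:
  for n in H:
    x0,y0,x1,y1=roi[n][k]; m=cv2.inRange(H[n][y0:y1,x0:x1],*map(np.array,rng[k]))
    ys,xs=np.nonzero(m)
    if len(xs): print(k,n,len(xs),"bbox",xs.min()+x0,ys.min()+y0,xs.max()+x0,ys.max()+y0,"mean",round(xs.mean()+x0,1),round(ys.mean()+y0,1))
E
```

```text
orange top 118 bbox 178 192 193 207 mean 185.4 199.7
orange scene 46 bbox 369 123 378 129 mean 373.5 126.5
blue top 228 bbox 314 228 334 248 mean 323.8 237.8
blue scene 245 bbox 274 187 290 203 mean 281.9 194.9
yellow top 37 bbox 473 191 489 209 mean 482.3 198.9
yellow scene 313 bbox 189 296 211 316 mean 200.0 306.1
purple top 283 bbox 132 178 164 197 mean 145.1 188.1
purple scene 181 bbox 397 115 408 139 mean 402.1 124.6
teal top 129 bbox 185 245 202 262 mean 193.8 253.7
teal scene 179 bbox 329 116 340 141 mean 334.0 126.1
green top 287 bbox 131 233 158 249 mean 144.5 241.2
green scene 175 bbox 360 102 370 125 mean 364.2 112.0
```

View pics/crop.png

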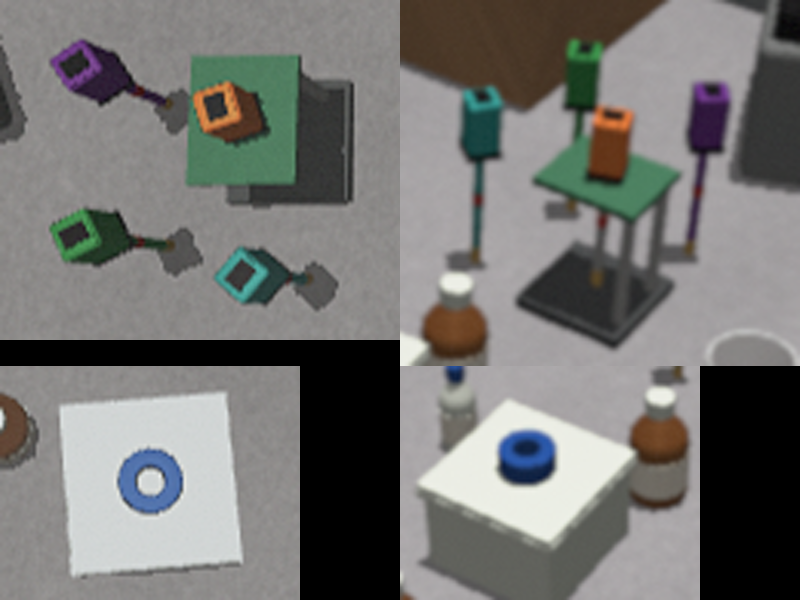

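The crop confirms the orange probe stands on the green dock plate, with its top-face centre near top px (186,200) and scene px (374,124.6). The look-alikes stand free beside it. Next I compute poses and clearances.

Run:
```python
from h import *
f=lambda x,y:(115+x/400*130-.5,165+y/340*110-.5)
print("orange tri",tri((185.8,199.8),(373.7,124.4)),"top@.165",at_z("top",(185.8,199.8),.165),"scene@.165",at_z("scene",(373.7,124.4),.165))
cs=[f(*p) for p in((194,92),(230,81),(243,125),(206,138))]
W=np.array([at_z("top",c,.165)[:2] for c in cs]); print(W.round(4).tolist(),"ctr",W.mean(0))
for i in range(4):
    d=W[(i+1)%4]-W[i]; print("edge",np.hypot(*d).round(4),np.degrees(np.arctan2(d[1],d[0])).round(1)%90)
print("green plate", [at_z("top",f(*p),.115)[:2].round(4).tolist() for p in((191,57),(300,57),(297,185),(187,184))])
for k,p,q in(("purple",(77,64),(711,90)),("green",(77,235),(584,47)),("teal",(243,275),(483,97))):
    g=lambda x,y:(310+(x-400)/400*120-.5,90+y/366*110-.5)
    print(k,at_z("top",f(*p),.15).round(3),"tri",tri(f(*p),g(*q)).round(3))
print("blue top",at_z("top",(323.8,237.8),.1),"tri",tri((323.8,237.8),(282,193)))
lid=np.array([at_z("top",(274+x/3-.5,200+y/3-.5),.08)[:2] for x,y in((60,405),(227,393),(242,563),(72,577))]); print("lid",lid.round(4).tolist(),lid.mean(0))
print("amber2 top",at_z("top",(270,217),.098),"amber1",at_z("top",(403,234),.098),"cup",at_z("top",(232,138),.06), "yellow",at_z("top",(480,201),.1))
from scipy.spatial.transform import Rotation as R
o=r.get_obs();print(np.degrees(np.arctan2(o["orientation"][1][0],o["orientation"][0][0])))
```

```text
orange tri [0.57175547 0.27975787 0.1669787 ] top@.165 [0.5706817  0.27925013 0.165     ] scene@.165 [0.57075638 0.28350098 0.165     ]
[[0.5812, 0.2952], [0.5879, 0.2737], [0.5609, 0.2645], [0.5531, 0.2864]] ctr [0.57079777 0.27994379]
edge 0.0225 17.200000000000003
edge 0.0285 18.80000000000001
edge 0.0233 19.599999999999994
edge 0.0294 17.3
green plate [[0.6134, 0.3172], [0.6131, 0.2459], [0.5294, 0.2445], [0.5304, 0.3152]]
purple [0.602 0.374 0.15 ] tri [0.601 0.373 0.153]
green [0.496 0.367 0.15 ] tri [0.496 0.364 0.156]
teal [0.472 0.265 0.15 ] tri [0.472 0.264 0.153]
blue top [0.50267726 0.02117144 0.1       ] tri [0.50271898 0.0210797  0.09825305]
lid [[0.3132, 0.0823], [0.3201, -0.0282], [0.2145, -0.036], [0.2068, 0.074]] [0.26363701 0.02301594]
amber2 top [0.54549767 0.13018923 0.098     ] amber1 [ 0.50964761 -0.13907817  0.098     ] cup [0.72581785 0.2214763  0.06      ] yellow [ 0.57617369 -0.29927966  0.1       ]
15.744477205184284
```

Checks against what they must be:
- **Probe:** triangulated height is 0.167 against 0.165, so I take (0.571, 0.280), yaw about 18°.
- **Blue collar:** height is 0.098 against 0.100, at (0.503, 0.021).

The current closing axis is within 3° of the handle's sides and clear of the look-alikes. I'm moving above the probe.

>>> {"op": "move_arm", "data": {"increments": [{"xyz": [0.0208, -0.0222, 0], "turn": 0, "jaw": 0.085}, {"xyz": [0.0208, -0.0222, 0], "turn": 0, "jaw": 0.085}, {"xyz": [0.0208, -0.0222, 0], "turn": 0, "jaw": 0.085}, {"xyz": [0.0208, -0.0222, 0], "turn": 0, "jaw": 0.085}, {"xyz": [0.0208, -0.0222, 0], "turn": 0, "jaw": 0.085}, {"xyz": [0.0208, -0.0222, 0], "turn": 0, "jaw": 0.085}, {"xyz": [0.0208, -0.0222, 0], "turn": 0, "jaw": 0.085}, {"xyz": [0.0208, -0.0222, 0], "turn": 0, "jaw": 0.085}, {"xyz": [0.0208, -0.0222, 0], "turn": 0, "jaw": 0.085}, {"xyz": [0.0208, -0.0222, 0], "turn": 0, "jaw": 0.085}]}}

```text
time_s: 0.93
eef_pos: [0.2894, -0.2577, 0.2528]
orientation: [[0.963, 0.271, -0.0], [0.271, -0.963, 0.0], [-0.0, -0.001, -1.0]]
force: [-0.4, -0.1, -0.7]
gripper_width: 0.085
grasp_force: 0.0
```

>>> {"op": "move_arm", "data": {"increments": [{"xyz": [0.0208, -0.0222, 0], "turn": 0, "jaw": 0.085}, {"xyz": [0.0208, -0.0222, 0], "turn": 0, "jaw": 0.085}, {"xyz": [0.0208, -0.0222, 0], "turn": 0, "jaw": 0.085}, {"xyz": [0.0208, -0.0222, 0], "turn": 0, "jaw": 0.085}, {"xyz": [0.0208, -0.0222, 0], "turn": 0, "jaw": 0.085}, {"xyz": [0.0208, -0.0222, 0], "turn": 0, "jaw": 0.085}, {"xyz": [0.0208, -0.0222, 0], "turn": 0, "jaw": 0.085}, {"xyz": [0.0208, -0.0222, 0], "turn": 0, "jaw": 0.085}, {"xyz": [0.0208, -0.0222, 0], "turn": 0, "jaw": 0.085}, {"xyz": [0.0208, -0.0222, 0], "turn": 0, "jaw": 0.085}]}}

```text
time_s: 1.77
eef_pos: [0.4293, 0.0124, 0.2529]
orientation: [[0.962, 0.272, -0.001], [0.272, -0.962, -0.0], [-0.001, -0.0, -1.0]]
force: [0.0, -1.3, 0.2]
gripper_width: 0.085
grasp_force: 0.0
```

>>> {"op": "move_arm", "data": {"increments": [{"xyz": [0.0208, -0.0222, 0], "turn": 0, "jaw": 0.085}, {"xyz": [0.0208, -0.0222, 0], "turn": 0, "jaw": 0.085}, {"xyz": [0.0208, -0.0222, 0], "turn": 0, "jaw": 0.085}, {"xyz": [0.0208, -0.0222, 0], "turn": 0, "jaw": 0.085}, {"xyz": [0.0208, -0.0222, 0], "turn": 0, "jaw": 0.085}, {"xyz": [0.0208, -0.0222, 0], "turn": 0, "jaw": 0.085}, {"xyz": [0.0208, -0.0222, 0], "turn": 0, "jaw": 0.085}, {"xyz": [0.0208, -0.0222, 0], "turn": -0.04, "jaw": 0.085}, {"xyz": [0, 0, 0], "turn": 0, "jaw": 0.085}, {"xyz": [0, 0, 0], "turn": 0, "jaw": 0.085}]}}

```text
time_s: 2.6
eef_pos: [0.541, 0.228, 0.2516]
orientation: [[0.95, 0.311, -0.003], [0.311, -0.95, -0.001], [-0.003, 0.0, -1.0]]
force: [-0.5, -1.3, -0.9]
gripper_width: 0.0849
grasp_force: 0.0
```

>>> {"op": "move_arm", "data": {"increments": [{"xyz": [0.015, -0.0133, 0], "turn": 0, "jaw": 0.085}, {"xyz": [0.015, -0.0134, 0], "turn": 0, "jaw": 0.085}, {"xyz": [0.0147, -0.0134, 0], "turn": 0, "jaw": 0.085}, {"xyz": [0, 0, 0], "turn": 0, "jaw": 0.085}, {"xyz": [0, 0, 0], "turn": 0, "jaw": 0.085}, {"xyz": [0, 0, 0], "turn": 0, "jaw": 0.085}, {"xyz": [0, 0, 0], "turn": 0, "jaw": 0.085}, {"xyz": [0, 0, 0], "turn": 0, "jaw": 0.085}, {"xyz": [0, 0, 0], "turn": 0, "jaw": 0.085}, {"xyz": [0, 0, 0], "turn": 0, "jaw": 0.085}]}}

```text
time_s: 3.43
eef_pos: [0.5711, 0.2784, 0.2536]
orientation: [[0.951, 0.309, 0.0], [0.309, -0.951, -0.0], [0.0, 0.0, -1.0]]
force: [1.0, -0.4, -0.3]
gripper_width: 0.0851
grasp_force: 0.0
```

Run:
```python
from h import *
c=cams.get_calibration("wrist"); im=cams.get_image("wrist"); cv2.imwrite("pics/w1.png",im)
print({k:(v if k!="extrinsics" else np.round(v,4).tolist()) for k,v in c.items()}, r.get_obs()["eef_pos"])
# project top corners of the expected handle
E=np.array(c["extrinsics"]);a=np.radians(18.3)
for ex,ey,z in((0,0,.165),(1,1,.165),(1,-1,.165),(-1,-1,.165),(-1,1,.165)):
    P=np.array([.571+.013*(ex*np.cos(a)-ey*np.sin(a)),.2805+.013*(ex*np.sin(a)+ey*np.cos(a)),z])
    p=E[:3,:3]@P+E[:3,3]; th=np.arctan2(np.hypot(*p[:2]),p[2]); q=th*p[:2]/np.hypot(*p[:2]); print(c["cx"]+c["fx"]*q[0],c["cy"]+c["fy"]*q[1])
```

```text
{'fx': 309.70691628693146, 'fy': 309.70691628693146, 'cx': 326.0724704124286, 'cy': 204.72411120699172, 'extrinsics': [[0.3099, -0.9508, 0.0011, 0.0869], [-0.9105, -0.2965, 0.2881, 0.5664], [-0.2736, -0.0903, -0.9576, 0.5619], [0.0, 0.0, 0.0, 1.0]]} [0.57111967 0.27853942 0.25354343]
322.4188111082139 219.82032819431163
303.8895701852319 202.53561557628115
340.6862494529072 202.37028344066877
340.30526176620515 236.42728640798302
304.84893632739306 236.55547895875245
```

View pics/w1.png

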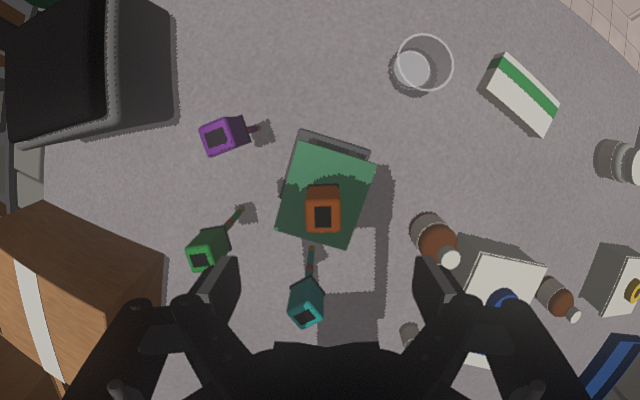

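The wrist view shows the orange top face at about (305–341, 199–235), against a prediction of (304–341, 202–236). Position and yaw are confirmed, and the finger paths are clear of the look-alikes. Descending.

>>> {"op": "move_arm", "data": {"increments": [{"xyz": [0.0016, -0.0019, 0.012], "turn": 0, "jaw": 0.07}, {"xyz": [0, 0, 0.014], "turn": 0, "jaw": 0.06}, {"xyz": [0, 0, 0.014], "turn": 0, "jaw": 0.06}, {"xyz": [0, 0, 0.014], "turn": 0, "jaw": 0.06}, {"xyz": [0, 0, 0.014], "turn": 0, "jaw": 0.06}, {"xyz": [0, 0, 0.014], "turn": 0, "jaw": 0.06}, {"xyz": [0, 0, 0.014], "turn": 0, "jaw": 0.06}, {"xyz": [0, 0, 0.0125], "turn": 0, "jaw": 0.06}, {"xyz": [0, 0, 0], "turn": 0, "jaw": 0.06}, {"xyz": [0, 0, 0], "turn": 0, "jaw": 0.06}]}}

```text
time_s: 4.32
eef_pos: [0.5715, 0.281, 0.1432]
orientation: [[0.951, 0.31, -0.003], [0.31, -0.951, -0.001], [-0.003, 0.0, -1.0]]
force: [1.4, -0.2, 0.2]
gripper_width: 0.0602
grasp_force: 0.0
```

>>> {"op": "move_arm", "data": {"increments": [{"xyz": [0, 0, 0], "turn": 0, "jaw": 0.05}, {"xyz": [0, 0, 0], "turn": 0, "jaw": 0.045}, {"xyz": [0, 0, 0], "turn": 0, "jaw": 0.04}, {"xyz": [0, 0, 0], "turn": 0, "jaw": 0.036}, {"xyz": [0, 0, 0], "turn": 0, "jaw": 0.034}, {"xyz": [0, 0, 0], "turn": 0, "jaw": 0.032}, {"xyz": [0, 0, 0], "turn": 0, "jaw": 0.03}, {"xyz": [0, 0, 0], "turn": 0, "jaw": 0.03}, {"xyz": [0, 0, 0], "turn": 0, "jaw": 0.03}, {"xyz": [0, 0, 0], "turn": 0, "jaw": 0.03}]}}

```text
time_s: 5.15
eef_pos: [0.5721, 0.2812, 0.1447]
orientation: [[0.951, 0.31, -0.0], [0.31, -0.951, -0.0], [-0.0, 0.0, -1.0]]
force: [0.3, -0.6, -0.6]
gripper_width: 0.0299
grasp_force: 0.0
```

The opening tracks the command, so I close in small steps and watch the force.

>>> {"op": "move_arm", "data": {"increments": [{"xyz": [0, 0, 0], "turn": 0, "jaw": 0.029}, {"xyz": [0, 0, 0], "turn": 0, "jaw": 0.0285}, {"xyz": [0, 0, 0], "turn": 0, "jaw": 0.028}, {"xyz": [0, 0, 0], "turn": 0, "jaw": 0.0275}, {"xyz": [0, 0, 0], "turn": 0, "jaw": 0.027}, {"xyz": [0, 0, 0], "turn": 0, "jaw": 0.0265}, {"xyz": [0, 0, 0], "turn": 0, "jaw": 0.026}, {"xyz": [0, 0, 0], "turn": 0, "jaw": 0.026}, {"xyz": [0, 0, 0], "turn": 0, "jaw": 0.026}, {"xyz": [0, 0, 0], "turn": 0, "jaw": 0.026}]}}

```text
time_s: 5.98
eef_pos: [0.5722, 0.2813, 0.1448]
orientation: [[0.951, 0.31, 0.0], [0.31, -0.951, 0.0], [0.0, -0.0, -1.0]]
force: [-0.1, 0.8, 0.7]
gripper_width: 0.0258
grasp_force: 6.4
```

>>> {"op": "move_arm", "data": {"increments": [{"xyz": [0, 0, 0], "turn": 0, "jaw": 0.0259}, {"xyz": [0, 0, 0], "turn": 0, "jaw": 0.0259}, {"xyz": [0, 0, 0], "turn": 0, "jaw": 0.0259}, {"xyz": [0, 0, 0], "turn": 0, "jaw": 0.0259}, {"xyz": [0, 0, -0.001], "turn": 0, "jaw": 0.0259}, {"xyz": [0, 0, -0.002], "turn": 0, "jaw": 0.0259}, {"xyz": [0, 0, -0.003], "turn": 0, "jaw": 0.0259}, {"xyz": [0, 0, -0.004], "turn": 0, "jaw": 0.0259}, {"xyz": [0, 0, 0], "turn": 0, "jaw": 0.0259}, {"xyz": [0, 0, 0], "turn": 0, "jaw": 0.0259}]}}

```text
time_s: 6.82
eef_pos: [0.5724, 0.2813, 0.1555]
orientation: [[0.951, 0.31, 0.001], [0.31, -0.951, 0.0], [0.001, 0.0, -1.0]]
force: [-0.7, -0.1, -0.6]
gripper_width: 0.0261
grasp_force: 8.6
```

The grip is 8.6 N, inside the carry range. Lifting straight up.

>>> {"op": "move_arm", "data": {"increments": [{"xyz": [0, 0, -0.008], "turn": 0, "jaw": 0.0259}, {"xyz": [0, 0, -0.013], "turn": 0, "jaw": 0.0259}, {"xyz": [0, 0, -0.015], "turn": 0, "jaw": 0.0259}, {"xyz": [0, 0, -0.016], "turn": 0, "jaw": 0.0259}, {"xyz": [0, 0, -0.016], "turn": 0, "jaw": 0.0259}, {"xyz": [0, 0, -0.016], "turn": 0, "jaw": 0.0259}, {"xyz": [0, 0, -0.016], "turn": 0, "jaw": 0.0259}, {"xyz": [0, 0, -0.014], "turn": 0, "jaw": 0.0259}, {"xyz": [0, 0, -0.01], "turn": 0, "jaw": 0.0259}, {"xyz": [0, 0, -0.004], "turn": 0, "jaw": 0.0259}]}}

```text
time_s: 7.65
eef_pos: [0.5727, 0.2815, 0.2863]
orientation: [[0.951, 0.31, 0.005], [0.31, -0.951, 0.002], [0.005, -0.0, -1.0]]
force: [-0.2, 0.5, -0.2]
gripper_width: 0.0261
grasp_force: 8.7
```

>>> {"op": "move_arm", "data": {"increments": [{"xyz": [0, 0, 0], "turn": 0, "jaw": 0.0259}, {"xyz": [0, 0, 0], "turn": 0, "jaw": 0.0259}, {"xyz": [0, 0, 0], "turn": 0, "jaw": 0.0259}, {"xyz": [0, 0, 0], "turn": 0, "jaw": 0.0259}, {"xyz": [0, 0, 0], "turn": 0, "jaw": 0.0259}, {"xyz": [0, 0, 0], "turn": 0, "jaw": 0.0259}, {"xyz": [0, 0, 0], "turn": 0, "jaw": 0.0259}, {"xyz": [0, 0, 0], "turn": 0, "jaw": 0.0259}, {"xyz": [0, 0, 0], "turn": 0, "jaw": 0.0259}, {"xyz": [0, 0, 0], "turn": 0, "jaw": 0.0259}]}}

```text
time_s: 8.48
eef_pos: [0.5721, 0.2812, 0.2828]
orientation: [[0.951, 0.31, 0.0], [0.31, -0.951, -0.0], [0.0, 0.0, -1.0]]
force: [-0.7, 0.6, -0.4]
gripper_width: 0.0262
grasp_force: 8.7
```

Run:
```python
from h import *
s=cams.get_image("scene");t=cams.get_image("top")
p=proj("scene",[[.572,.281,.24],[.572,.281,.14]]); q=proj("top",[[.572,.281,.24],[.572,.281,.14]]); print(p,q)
def crop(i,c): 
    x,y=int(c[0])-50,int(c[1])-60; x=max(x,0);y=max(y,0); print(x,y); return cv2.resize(i[y:y+120,x:x+100],(400,480),interpolation=cv2.INTER_CUBIC)
cv2.imwrite("pics/lift.png",np.hstack([crop(s,p.mean(0)),crop(t,q.mean(0))]))
lid=np.array([at_z("top",(274+x/3-.5,200+(y-366)/3-.5),.08)[:2] for x,y in((60,405),(227,393),(242,563),(72,577))]); print("lid",lid.round(4).tolist(),lid.mean(0))
```

```text
[[376.43471202  96.73322006]
 [372.7106809  133.96991966]] [[169.29301036 191.79268963]
 [189.38731831 201.21182239]]
324 55
129 136
lid [[0.5568, 0.0836], [0.5647, -0.0327], [0.4479, -0.0408], [0.4392, 0.0748]] [0.5021333  0.02121929]
```

View pics/lift.png

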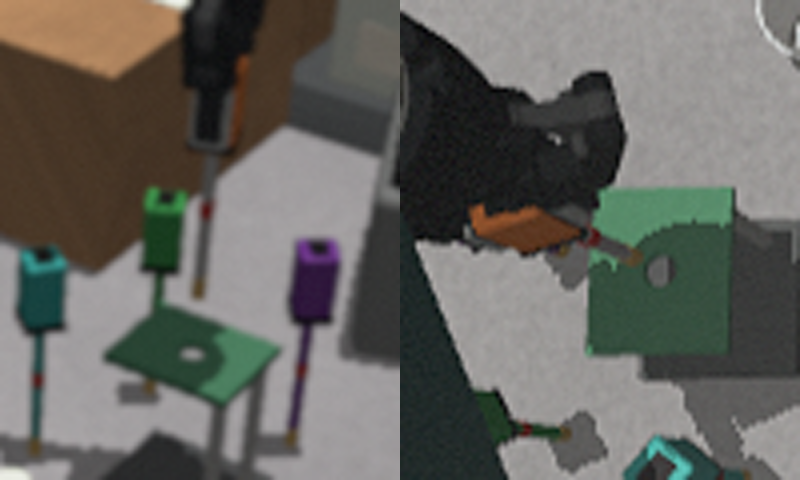

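The probe is lifted and vertical. Its tip is at scene (373,128) / top (188.5,200.5) and the red band at scene (375,107) / top (176.5,195.5). I now measure the rod relative to the TCP.

Run:
```python
from h import *
a=tri((188.5,200.5),(373,128)); b=tri((176.5,195.5),(375,107)); print(a,b)
for n,u,v in(("top",(188.5,200.5),(176.5,195.5)),("scene",(373,128),(375,107))): print(n,at_z(n,u,.153),at_z(n,v,.213))
o=r.get_obs();print(o["eef_pos"],o["grasp_force"])
M=np.array(o["orientation"]); print("to collar, tool axes",M.T@(np.array([.5025,.0212,o["eef_pos"][2]])-o["eef_pos"]))
```

```text
[0.57189071 0.27777261 0.15809737] [0.57120087 0.27934302 0.21380326]
top [0.57128721 0.27829694 0.153     ] [0.57043256 0.27886448 0.213     ]
scene [0.56866658 0.28573987 0.153     ] [0.57083914 0.28122163 0.213     ]
[0.57215769 0.28123331 0.28284926] 8.653872460126877
to collar, tool axes [-1.46749459e-01  2.25685875e-01  2.74338309e-06]
```

>>> {"op": "move_arm", "data": {"increments": [{"xyz": [-0.003, 0.0046, 0], "turn": 0, "jaw": 0.0259}, {"xyz": [-0.006, 0.0091, 0], "turn": 0, "jaw": 0.0259}, {"xyz": [-0.0099, 0.0152, 0], "turn": 0, "jaw": 0.0259}, {"xyz": [-0.0099, 0.0152, 0], "turn": 0, "jaw": 0.0259}, {"xyz": [-0.0099, 0.0152, 0], "turn": 0, "jaw": 0.0259}, {"xyz": [-0.0099, 0.0152, 0], "turn": 0, "jaw": 0.0259}, {"xyz": [-0.0099, 0.0152, 0], "turn": 0, "jaw": 0.0259}, {"xyz": [-0.0099, 0.0152, 0], "turn": 0, "jaw": 0.0259}, {"xyz": [-0.0099, 0.0152, 0], "turn": 0, "jaw": 0.0259}, {"xyz": [-0.0099, 0.0152, 0], "turn": 0, "jaw": 0.0259}]}}

```text
time_s: 9.42
eef_pos: [0.5294, 0.1235, 0.283]
orientation: [[0.951, 0.309, 0.0], [0.309, -0.951, -0.001], [0.0, 0.001, -1.0]]
force: [0.4, 0.9, -1.8]
gripper_width: 0.0259
grasp_force: 8.7
```

>>> {"op": "move_arm", "data": {"increments": [{"xyz": [-0.0099, 0.0152, 0], "turn": 0, "jaw": 0.0259}, {"xyz": [-0.0099, 0.0152, 0], "turn": 0, "jaw": 0.0259}, {"xyz": [-0.0099, 0.0152, 0], "turn": 0, "jaw": 0.0259}, {"xyz": [-0.0099, 0.0152, 0], "turn": 0, "jaw": 0.0259}, {"xyz": [-0.0099, 0.0152, 0], "turn": 0, "jaw": 0.0259}, {"xyz": [-0.006, 0.0091, 0], "turn": 0, "jaw": 0.0259}, {"xyz": [-0.003, 0.0046, 0], "turn": 0, "jaw": 0.0259}, {"xyz": [0, 0, 0], "turn": 0, "jaw": 0.0259}, {"xyz": [0, 0, 0], "turn": 0, "jaw": 0.0259}, {"xyz": [0, 0, 0], "turn": 0, "jaw": 0.0259}]}}

```text
time_s: 10.25
eef_pos: [0.5024, 0.0224, 0.2828]
orientation: [[0.951, 0.31, 0.0], [0.31, -0.951, 0.0], [0.0, -0.0, -1.0]]
force: [0.3, 0.7, -0.8]
gripper_width: 0.0266
grasp_force: 8.7
```

>>> {"op": "move_arm", "data": {"increments": [{"xyz": [0, 0, 0.006], "turn": 0, "jaw": 0.0259}, {"xyz": [0, 0, 0.008], "turn": 0, "jaw": 0.0259}, {"xyz": [0, 0, 0.008], "turn": 0, "jaw": 0.0259}, {"xyz": [0, 0, 0.006], "turn": 0, "jaw": 0.0259}, {"xyz": [0, 0, 0.002], "turn": 0, "jaw": 0.0259}, {"xyz": [0, 0, 0], "turn": 0, "jaw": 0.0259}, {"xyz": [0, 0, 0], "turn": 0, "jaw": 0.0259}, {"xyz": [0, 0, 0], "turn": 0, "jaw": 0.0259}, {"xyz": [0, 0, 0], "turn": 0, "jaw": 0.0259}, {"xyz": [0, 0, 0], "turn": 0, "jaw": 0.0259}]}}

```text
time_s: 11.08
eef_pos: [0.5025, 0.0218, 0.2533]
orientation: [[0.951, 0.31, 0.001], [0.31, -0.951, -0.0], [0.001, 0.0, -1.0]]
force: [0.3, 0.1, -0.3]
gripper_width: 0.0259
grasp_force: 8.7
```

```bash
cat > look.py <<'E'
from h import *
import sys
o=r.get_obs(); P=o["eef_pos"]; print(np.round(P,4),o["grasp_force"])
s=cams.get_image("scene");t=cams.get_image("top"); cv2.imwrite(f"pics/s_{sys.argv[1]}.png",s);cv2.imwrite(f"pics/t_{sys.argv[1]}.png",t)
def crop(i,c): 
    x,y=int(c[0])-33,int(c[1])-40; print(x,y); return cv2.resize(i[y:y+80,x:x+66],(396,480),interpolation=cv2.INTER_CUBIC)
m=[.5025,.0212,.125]
cv2.imwrite(f"pics/{sys.argv[1]}.png",np.hstack([crop(s,proj("scene",m)[0]),crop(t,proj("top",m)[0])]))
for n in("scene","top"): print(n,proj(n,[[.5025,.0212,.1],[P[0],P[1],P[2]-.1298],[P[0],P[1],P[2]-.0698]]).round(1).tolist())
E
python3 look.py above
```

```text
[0.5025 0.0218 0.2533] 8.666164129972458
248 143
291 197
scene [[282.0, 192.3], [281.8, 183.9], [280.8, 161.5]]
top [[323.8, 237.9], [323.7, 237.2], [324.3, 235.1]]
```

View pics/above.png

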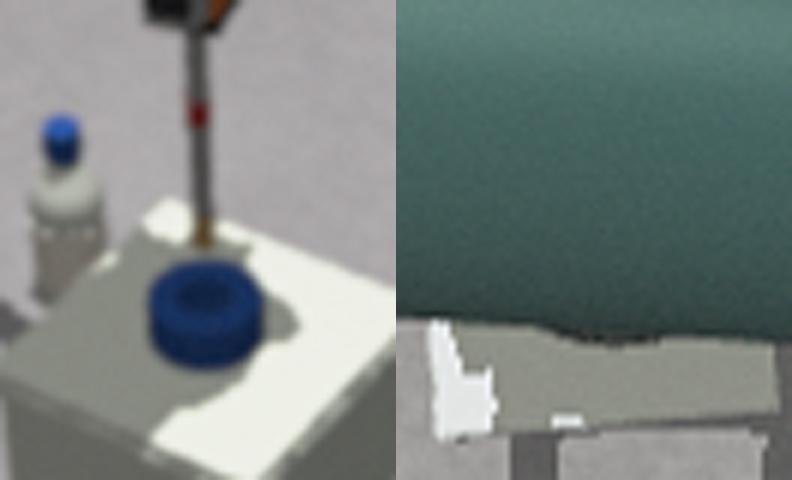

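The scene view shows the tip at (281.5,183) directly over the mouth at (281.8,191), and the rod is vertical. The arm hides the top view, so I cross-check with the wrist camera.

Run:
```python
from h import *
c=cams.get_calibration("wrist");P=r.get_obs()["eef_pos"]; im=cams.get_image("wrist"); cv2.imwrite("pics/w2.png",im)
E=np.array(c["extrinsics"])
for X in([.5025,.0212,.1],[P[0],P[1],P[2]-.1298],[P[0],P[1],P[2]-.0698]):
    p=E[:3,:3]@X+E[:3,3]; th=np.arctan2(np.hypot(*p[:2]),p[2]); q=th*p[:2]/np.hypot(*p[:2]); u=(c["cx"]+c["fx"]*q[0],c["cy"]+c["fy"]*q[1]);print(u)
x,y=260,130; cv2.imwrite("pics/w2c.png",cv2.resize(im[y:y+120,x:x+120],(600,600),interpolation=cv2.INTER_CUBIC))
```

```text
(np.float64(325.944880479588), np.float64(197.05301654033988))
(np.float64(325.26969442790835), np.float64(204.2047994824653))
(np.float64(325.1675953667148), np.float64(230.1645112176752))
```

View pics/w2c.png

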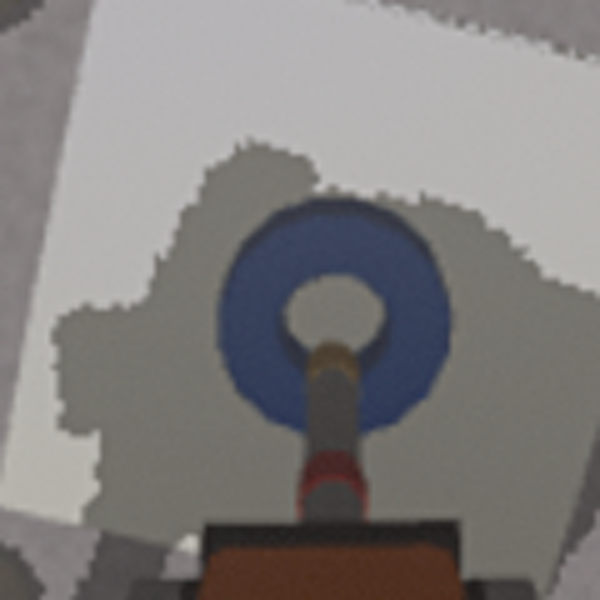

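In the wrist view the rod tip is at (325.7,202.5) and the bore centre at (326.3,194). Against the predicted offset, the tip needs about 1.3 mm more along tool +x and about 0.3 mm along +y. I correct that and enter the collar slowly.

>>> {"op": "move_arm", "data": {"increments": [{"xyz": [0.0012, 0.0003, 0], "turn": 0, "jaw": 0.0259}, {"xyz": [0, 0, 0], "turn": 0, "jaw": 0.0259}, {"xyz": [0, 0, 0], "turn": 0, "jaw": 0.0259}, {"xyz": [0, 0, 0.004], "turn": 0, "jaw": 0.0259}, {"xyz": [0, 0, 0.006], "turn": 0, "jaw": 0.0259}, {"xyz": [0, 0, 0.008], "turn": 0, "jaw": 0.0259}, {"xyz": [0, 0, 0.008], "turn": 0, "jaw": 0.0259}, {"xyz": [0, 0, 0.005], "turn": 0, "jaw": 0.0259}, {"xyz": [0, 0, 0.002], "turn": 0, "jaw": 0.0259}, {"xyz": [0, 0, 0], "turn": 0, "jaw": 0.0259}]}}

```text
time_s: 12.07
eef_pos: [0.503, 0.0219, 0.2186]
orientation: [[0.951, 0.31, -0.002], [0.31, -0.951, 0.0], [-0.002, -0.001, -1.0]]
force: [0.2, 0.0, -0.2]
gripper_width: 0.0261
grasp_force: 8.7
```

>>> {"op": "move_arm", "data": {"increments": [{"xyz": [0, 0, 0], "turn": 0, "jaw": 0.0259}, {"xyz": [0, 0, 0], "turn": 0, "jaw": 0.0259}, {"xyz": [0, 0, 0], "turn": 0, "jaw": 0.0259}, {"xyz": [0, 0, 0], "turn": 0, "jaw": 0.0259}, {"xyz": [0, 0, 0], "turn": 0, "jaw": 0.0259}, {"xyz": [0, 0, 0], "turn": 0, "jaw": 0.0259}, {"xyz": [0, 0, 0], "turn": 0, "jaw": 0.0259}, {"xyz": [0, 0, 0], "turn": 0, "jaw": 0.0259}, {"xyz": [0, 0, 0], "turn": 0, "jaw": 0.0259}, {"xyz": [0, 0, 0], "turn": 0, "jaw": 0.0259}]}}

```text
time_s: 12.9
eef_pos: [0.5036, 0.0219, 0.2198]
orientation: [[0.951, 0.31, 0.0], [0.31, -0.951, -0.0], [-0.0, 0.0, -1.0]]
force: [1.1, -0.5, -0.5]
gripper_width: 0.0263
grasp_force: 8.7
```

Run:
```python
from h import *
c=cams.get_calibration("wrist");P=r.get_obs()["eef_pos"]; im=cams.get_image("wrist"); s=cams.get_image("scene")
E=np.array(c["extrinsics"])
for X in([.5025,.0212,.1],[P[0],P[1],.1],[P[0],P[1],P[2]-.0698]):
    p=E[:3,:3]@X+E[:3,3]; th=np.arctan2(np.hypot(*p[:2]),p[2]); q=th*p[:2]/np.hypot(*p[:2]); print(c["cx"]+c["fx"]*q[0],c["cy"]+c["fy"]*q[1])
x,y=286,150; a=cv2.resize(im[y:y+80,x:x+80],(400,400),interpolation=cv2.INTER_CUBIC)
x,y=242,150; b=cv2.resize(s[y:y+80,x:x+80],(400,400),interpolation=cv2.INTER_CUBIC)
cv2.imwrite("pics/in.png",np.hstack([a,b]))
```

```text
325.7471079807652 209.04184821106958
325.3039741059559 207.59976727899115
325.20732238205767 230.0656469895019
```

View pics/in.png

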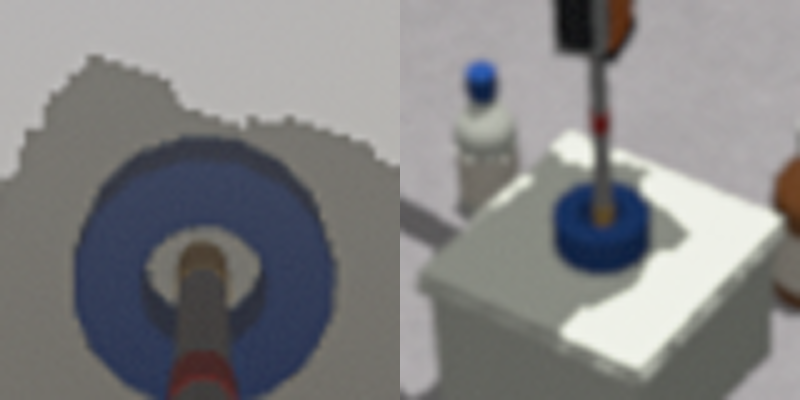

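The tip is inside the bore: rod axis x = 203 against bore centre 205 in the wrist crop, and centred in the scene crop too. Descending the remaining 50 mm.

>>> {"op": "move_arm", "data": {"increments": [{"xyz": [0, 0.0002, 0.003], "turn": 0, "jaw": 0.0259}, {"xyz": [0, 0, 0.005], "turn": 0, "jaw": 0.0259}, {"xyz": [0, 0, 0.006], "turn": 0, "jaw": 0.0259}, {"xyz": [0, 0, 0.006], "turn": 0, "jaw": 0.0259}, {"xyz": [0, 0, 0.006], "turn": 0, "jaw": 0.0259}, {"xyz": [0, 0, 0.006], "turn": 0, "jaw": 0.0259}, {"xyz": [0, 0, 0.006], "turn": 0, "jaw": 0.0259}, {"xyz": [0, 0, 0.006], "turn": 0, "jaw": 0.0259}, {"xyz": [0, 0, 0.004], "turn": 0, "jaw": 0.0259}, {"xyz": [0, 0, 0.002], "turn": 0, "jaw": 0.0259}]}}

```text
time_s: 13.83
eef_pos: [0.5032, 0.0218, 0.1688]
orientation: [[0.951, 0.31, -0.001], [0.31, -0.951, 0.0], [-0.001, -0.0, -1.0]]
force: [-0.7, -0.9, -0.3]
gripper_width: 0.026
grasp_force: 8.7
```

>>> {"op": "move_arm", "data": {"increments": [{"xyz": [0, 0, 0], "turn": 0, "jaw": 0.0259}, {"xyz": [0, 0, 0], "turn": 0, "jaw": 0.0259}, {"xyz": [0, 0, 0], "turn": 0, "jaw": 0.0259}, {"xyz": [0, 0, 0], "turn": 0, "jaw": 0.0259}, {"xyz": [0, 0, 0], "turn": 0, "jaw": 0.0259}, {"xyz": [0, 0, 0], "turn": 0, "jaw": 0.0259}, {"xyz": [0, 0, 0], "turn": 0, "jaw": 0.0259}, {"xyz": [0, 0, 0], "turn": 0, "jaw": 0.0259}, {"xyz": [0, 0, 0], "turn": 0, "jaw": 0.0259}, {"xyz": [0, 0, 0], "turn": 0, "jaw": 0.0259}]}}

```text
time_s: 14.67
eef_pos: [0.5036, 0.0217, 0.1698]
orientation: [[0.951, 0.31, 0.0], [0.31, -0.951, -0.0], [0.0, 0.0, -1.0]]
force: [0.6, -0.7, -0.6]
gripper_width: 0.0261
grasp_force: 8.7
```

Run:
```python
from h import *
im=cams.get_image("wrist"); s=cams.get_image("scene")
x,y=286,165; a=cv2.resize(im[y:y+80,x:x+80],(400,400),interpolation=cv2.INTER_CUBIC)
x,y=257,165; b=cv2.resize(s[y:y+50,x:x+50],(400,400),interpolation=cv2.INTER_CUBIC)
cv2.imwrite("pics/fin.png",np.hstack([a,b]))
P=r.get_obs()["eef_pos"];print(P,proj("scene",[[.5025,.0212,.1],[P[0],P[1],P[2]-.0698]]))
```

```text
[0.50362253 0.02172375 0.16977553] [[281.95108146 192.32116973]
 [282.50334305 192.40362499]]
```

View pics/fin.png

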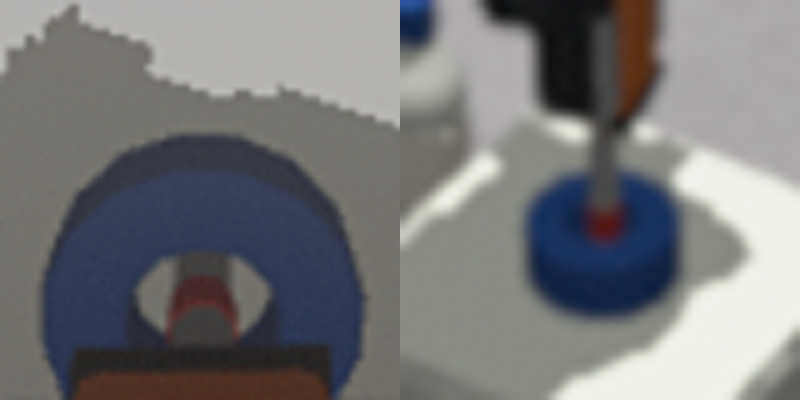

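The red band sits in the mouth. In the scene crop its centre is (605,222) against collar centre (604,218). In the wrist crop the rod is at x 204 and the bore at 204. TCP z is 0.1698 as planned, and grip and pose are steady. Handing in.

```bash
python3 -c "
from rig import r
print(r.job_done())"
```

```text
the job is handed in; nothing more can be done
None
```

The job is handed in, and the hand-in call returned no verdict: the arm is holding the probe at 8.7 N, upright and centred in the blue collar, with the red band level with its top (all within about 1 mm by camera).

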